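Seat the drill chuck in the spindle nose

TASK

The next panel needs holes bored: take the keyless drill chuck out of the plywood rack and lower it, taper down, into the upright spindle nose on the bench stand, the two slots of its flange over the two drive dogs, until the flange sits fully home on the spindle face. Do not drop it in: keep hold of it until it is almost home, then let go. Leave the other two tool holders in the rack as they are.

Things in the scene. Friction and masses are not known exactly. Their poses are not given: they have to be found in the camera images.
- chuck_grip (a point): Mid-sleeve grip point on the drill chuck's upright axis. Dark sleeve 40 mm wide, 24 mm up and down from here; jaws cone above to +41; 0.55 kg. Flange 56 mm wide 26 to 40 mm below, with two 18 mm wide drive slots, open at the rim, on this frame's +x and -x sides (half turn equal); under it a taper 34 to 14 mm wide, 45 long. It stands in one of 3 holes in a rack 75 mm high, 105 mm apart.
- spindle_face (a point): Centre of the face of the fixed upright spindle nose, steel, 66 mm wide, 95 mm above the bench; z up. Tapered bore 38 mm wide at the face (2 mm play round the shank at home), 55 deep. Two drive dogs 8 mm wide stand 8 mm up, 21 to 30 mm from the axis on this frame's +x and -x sides; slots pass over them within 10 degrees. At home the chuck's flange underside lies on this face.
- collet_grip (a point): Leave alone: another holder in the rack, same flange and taper, with a 38 mm collet nut and a thin straight 12 mm cutter standing up from it, ending 92 mm above the rack's top. The point is on its axis at mid-nut, 44 mm above the rack's top.
- head_grip (a point): Leave alone: another holder in the rack, same flange and taper, with a broad low round aluminium cutter head 58 mm wide, 22 mm high, and a small nut on top, ending 56 mm above the rack's top. The point is on its axis at mid-head, 37 mm above the rack's top.
Things that resemble listed ones, but are neither listed nor needed, are in the scene too. What is shaped like the part that bears chuck_grip but blue is not meant. What is shaped like the part that bears spindle_face but red is not meant.

How it is judged (in metres and radians):
On the way, in this order (a step that is already met when the one before it is completed fails the run):
1. the drill chuck is lifted clear of the rack, held in the gripper (height (world z) of chuck_grip above 0.16 m and contact force between the fingers and drill_chuck above 1 N), for 0.1 s.
2. still held, its shank is lowered into the spindle bore to within 20 mm of home (z of chuck_grip in the frame of spindle_face below 0.06 m and horizontal distance between chuck_grip and spindle_face below 0.012 m and contact force between the fingers and drill_chuck above 1 N), for 0.05 s.
At the end, for the whole second after the job is handed in: The drill chuck stands at rest and upright (within 5 degrees) in the spindle nose, its slots over the dogs (within 20 degrees), its axis within 10 mm of the spindle's and its flange underside within 4 mm of the spindle face (z of chuck_grip in the frame of spindle_face between 0.036 and 0.044 m and horizontal distance between chuck_grip and spindle_face below 0.01 m and angle between chuck_grip's own z axis and vertical below 0.09 rad and angle between the x axis of chuck_grip and the x axis of spindle_face, either way round below 0.35 rad and linear speed of drill_chuck below 0.02 m/s); the robot touches nothing.
It fails at once if another tool holder is shifted by more than 20 mm (distance of any of collet_grip, head_grip from where it was at the start of the episode above 0.02 m).
It also fails if it takes over 35 s, if anything falls off the work surface, if the arm or the gripper's body presses on something with over 40 N, if the wrist force passes 120 N, or if a joint passes its speed limit or range.

ROBOT

A 7-joint arm with a two-finger parallel gripper is mounted at the origin on the work surface. World frame = base frame: x ahead of the robot, y to its left, z up, the work surface at z = 0. Lengths are in mm, angles in rad, forces in N, time in s.
With the tool pointing down it reaches from about 400 to 900 mm from the base axis. Payload 5.6 kg.
Tool frame: the origin (TCP) lies midway between the tips of the shut fingers; the grasp point (between the pads) lies 19 mm behind it; z points along the fingers, y is the line along which they close (so a half turn about z gives the same grasp; the last joint's range is limited). The gripper opens to 92 mm and grips with 3 to 60 N. Pads are 20 mm wide; open, the fingers measure 128 mm over their backs; the gripper's body (75 mm by 189 mm) begins 69 mm behind the grasp point.
Start: joints at [-1.338, 0.468, -0.012, 1.603, 0.006, 1.071, -0.056], TCP at [177.047, 625.43, 214.592] pointing down, gripper open.
Joint ranges: [-2.53, 2.53], [-0.31, 2.02], [-1.57, 1.55], [0.28, 2.44], [-1.29, 4.43], [0.15, 1.84], [-2.92, 2.92]. Speed limits (rad/s): [2.57, 2.57, 3.14, 3.14, 3.14, 3.14, 3.14].

INTERFACE

Orientations are given as a rotation vector (axis times angle).
In Python, from cell import robot, grip, kin, viewer gives the robot as it stands. Calls block until the motion is done:
- robot.movep(position, orientation): joint-space move of the TCP to a pose.
- robot.servo_line(position, feed=150, rotation=None): straight line of the TCP; rotation=None keeps the orientation; feed is the mean speed in mm/s.
- robot.goto_joints(angles): joint-space move.
- grip(opening, newtons=None): opening from 0.0 (shut) to 1.0 (fully open); newtons is the grip in N (None keeps the last); returns when the fingers have stopped.
- robot.hold(seconds).
- kin.ik(position, orientation): joint angles nearest the present ones, or None.
- robot.observe(): the state.
- viewer.read_camera(name): name is "side" or "top" or "wrist"; returns the picture (400x640x3 uint8, red, green, blue); there is no depth.
- viewer.camera_info(name): a dict with "camera_matrix" (3x3 intrinsics, pixels), "R" (3x3) and "t" (3): a world point X has camera coordinates R X + t. Camera axes: x right, y down, z forward; pixel columns grow to the right and rows downward; lengths in mm; the calibration is good to about 2 mm. A picture is of the moment at which its call begins: read the wrist's pose just before it. camera_info takes no time and is no camera call; for the wrist camera it gives the pose at the moment of the call.
A pose or a line that the arm cannot do raises robot.IKError and nothing moves.
- robot.job_done(): hands the job in; it is judged then, once.
Trained networks look in the newest picture that a camera, given by its name, has taken for a name from the list of things; names that differ only in an ending like _2 or _b are one class to them, and where a whole thing is asked for, a point or a joint stands for the part that bears it (a point fixed in the world has none). Each returns a list of dicts, best first, with "confidence" (0 to 1); they miss things now and then, are a little off and sometimes report something else, mostly with a low value. They report only what shows in the picture. A call takes as long as a camera call. They do not tell look-alikes from the thing itself.
- viewer.silhouettes(name, camera): "mask" (400x640 bool, what is visible of it).
- viewer.pinpoint(name, camera): "at" ([x, y, z] in mm, in the coordinates of the camera as it stood for that picture, good to about 4 mm: a listed point, or the origin of a listed thing).
The state is a dict: "t": time; "joints": joint angles; "joint_velocities": joint speeds; "joint_torque": joint torques, N m; "tcp_pos": TCP position; "tcp_rot": TCP orientation; "contact_force": force on the tool from outside, world axes, zero at the start; "wrist_torque": the same for the moment, N m; "grip_width": opening from 0.0 (shut) to 1.0 (fully open); "grip_force": force on a finger pad.
Only numpy, scipy, OpenCV 4.12 (cv2) and the standard library are available. Lean on these libraries where they do the work, as an engineer would, in place of code of your own. Each camera call takes 0.05 s, during which the arm holds its last target. There are 200 camera calls.

## Working session

There is one attempt and no reset: what is moved stays moved. The work goes in short steps, each a Python script; the robot and the scene stay as the last script left them, time stands still between calls to the robot, and variables do not carry over. Pictures are saved under pics/ and viewed, at most 10 in all, crops included, and the job is handed in when it is done.

```bash
mkdir -p pics; ls
cat > h.py <<'E'
import numpy as np, cv2
from cell import robot, grip, kin, viewer
def shot(c,fn=None):
    info=viewer.camera_info(c); im=viewer.read_camera(c)
    if fn: cv2.imwrite('pics/'+fn,im[:,:,::-1])
    return im,info
def w(at,i): return np.array(i['R']).T@(np.array(at)-np.array(i['t']).ravel())
def px(X,i):
    c=np.array(i['R'])@np.array(X)+np.array(i['t']).ravel(); p=np.array(i['camera_matrix'])@c; return p[:2]/p[2]
E
python3 - <<'E'
from h import *
np.set_printoptions(precision=1,suppress=True)
for c in ['top','side']:
    im,i=shot(c,c+'0.png')
    print(c,'cam at',-np.array(i['R']).T@np.array(i['t']).ravel(), i['camera_matrix'][0][0])
    for n in ['chuck_grip','spindle_face','collet_grip','head_grip']:
        for d in viewer.pinpoint(n,c): W=w(d['at'],i); print(n,round(d['confidence'],2),W,px(W,i))
a=cv2.imread('pics/top0.png');b=cv2.imread('pics/side0.png')
print(robot.observe()['t'])
E
```

```text
pics
top cam at [ 377.7  -89.1 1291.1] 484.932807142286
chuck_grip 0.9 [ 520.8 -458.2   81.4] [457.3 216.4]
chuck_grip 0.81 [ 633.2 -459.    85.7] [455.7 172.4]
chuck_grip 0.79 [ 583.1 -336.2  113.4] [410.6 190.3]
spindle_face 0.67 [506.5  75.5  93.6] [244.4 223.6]
spindle_face 0.62 [573.1 278.6  97.2] [162.7 197.5]
collet_grip 0.73 [ 565.1 -239.6  118. ] [372.1 197.5]
head_grip 0.56 [ 548.4 -130.9  110.6] [327.8 205.1]
side cam at [289.4 699.2 793.8] 395.60064745473676
chuck_grip 0.75 [ 526.4 -458.9   82.7] [370.  140.3]
chuck_grip 0.73 [ 632.4 -462.2   85.5] [340.7 134.3]
chuck_grip 0.58 [ 581.4 -342.9  111.4] [345.2 147.9]
spindle_face 0.72 [505.7  74.9  93. ] [325.9 248. ]
spindle_face 0.65 [570.9 283.1  91.7] [264.1 311.2]
collet_grip 0.61 [ 562.1 -237.1  118.1] [341.4 165.1]
head_grip 0.74 [ 553.5 -131.9  113.3] [333.3 187.6]
0.5
```

View pics/top0.png

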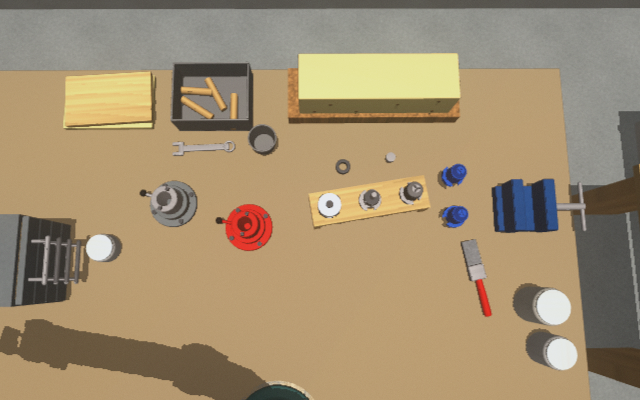

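View pics/side0.png

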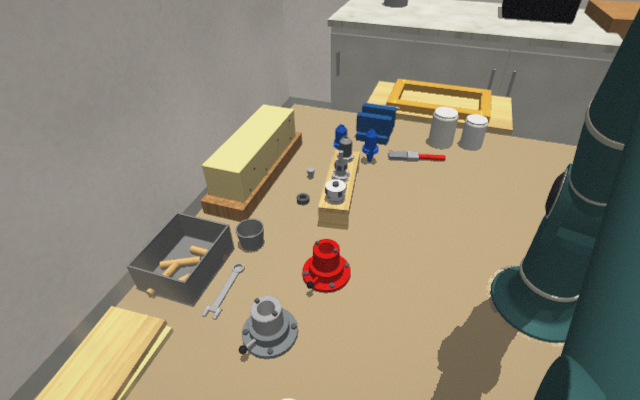

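The top view shows the grey (steel) spindle at px (165,200) and the red decoy at (247,225). The rack spans (315–428, 180–225) with the head at (329,205), collet at (371,199) and dark chuck at (411,190). The blue decoy chucks are at (456,175) and (457,215). The side view agrees. I'll look from near at the spindle, then the chuck.

```bash
cat >> h.py <<'E'
from scipy.spatial.transform import Rotation as Ro
def down(yaw): return (Ro.from_euler('z',yaw)*Ro.from_euler('x',np.pi)).as_rotvec()
np.set_printoptions(precision=1,suppress=True)
E
python3 - <<'E'
from h import *
o=robot.observe(); i=viewer.camera_info('wrist')
Rt=Ro.from_rotvec(o['tcp_rot']).as_matrix()
print('tool R',Rt); C=-np.array(i['R']).T@np.array(i['t']).ravel()
print('cam in tool',Rt.T@(C-o['tcp_pos']), (np.array(i['R'])@Rt))
off=Rt.T@(C-o['tcp_pos'])
def look(P,name,fn,z=330,yaw=0):
    R=Ro.from_rotvec(down(yaw)).as_matrix()
    d=R@off; p=np.array([P[0]-d[0],P[1]-d[1],z])
    robot.movep(p,down(yaw)); robot.hold(.2)
    im,i=shot('wrist',fn); print(robot.observe()['joints'])
    for n in name:
        for q in viewer.pinpoint(n,'wrist'): W=w(q['at'],i); print(n,round(q['confidence'],2),W,px(W,i))
    np.savez('pics/'+fn+'.npz',K=i['camera_matrix'],R=i['R'],t=i['t'])
look((572,281),['spindle_face'],'w_sp.png')
look((582,-340),['chuck_grip','collet_grip'],'w_ch.png')
print(robot.observe()['t'])
E
```

```text
tool R [[-1.   0.3  0. ]
 [ 0.3  1.  -0. ]
 [-0.  -0.  -1. ]]
cam in tool [  71.7    0.5 -170. ] [[ 0.   1.   0. ]
 [-1.   0.  -0.3]
 [-0.3  0.   1. ]]
[-1.1  0.3  0.7  1.7 -0.2  1.2 -2. ]
spindle_face 0.81 [506.   76.9  99.7] [482.8 174. ]
spindle_face 0.55 [568.8 280.   95.1] [318.3 121.1]
[-0.1  0.4  0.8  1.6 -0.3  1.3 -0.8]
chuck_grip 0.84 [ 636.  -459.2   85.7] [418.6  72.1]
chuck_grip 0.82 [ 523.8 -460.2   86.6] [412.3 166.7]
chuck_grip 0.57 [ 579.5 -340.3  118.2] [318.  121.5]
collet_grip 0.96 [ 567.  -238.2  118.3] [228.4 132.7]
5.1333
```

Run:
```python
import cv2,numpy as np
a=cv2.imread('pics/w_sp.png')[60:185,240:400]; b=cv2.imread('pics/w_ch.png')[60:185,240:400]
f=lambda x:cv2.resize(x,None,fx=5,fy=5,interpolation=cv2.INTER_CUBIC)[:600]
for n,x in(('c_sp',a),('c_ch',b)): cv2.imwrite(f'pics/{n}.png',f(x)[:600,:800])
```

```text
(no output)
```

View pics/c_sp.png

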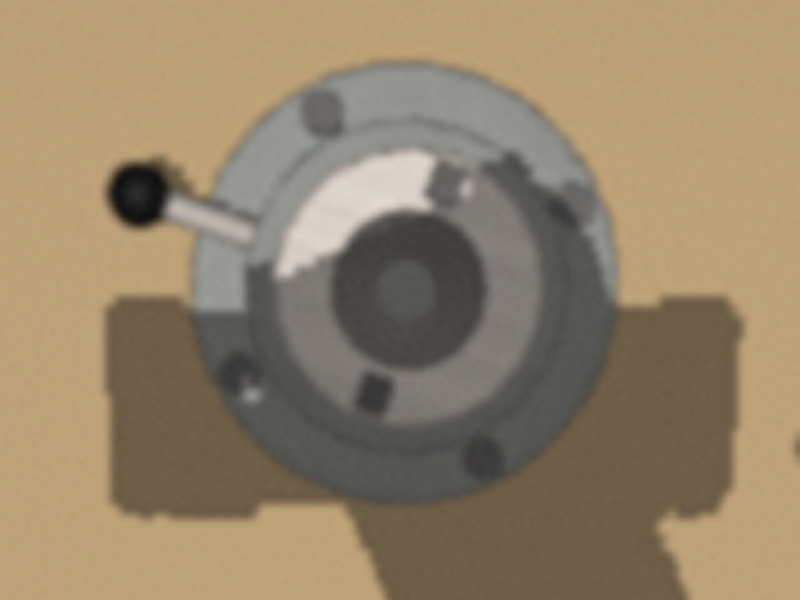

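View pics/c_ch.png

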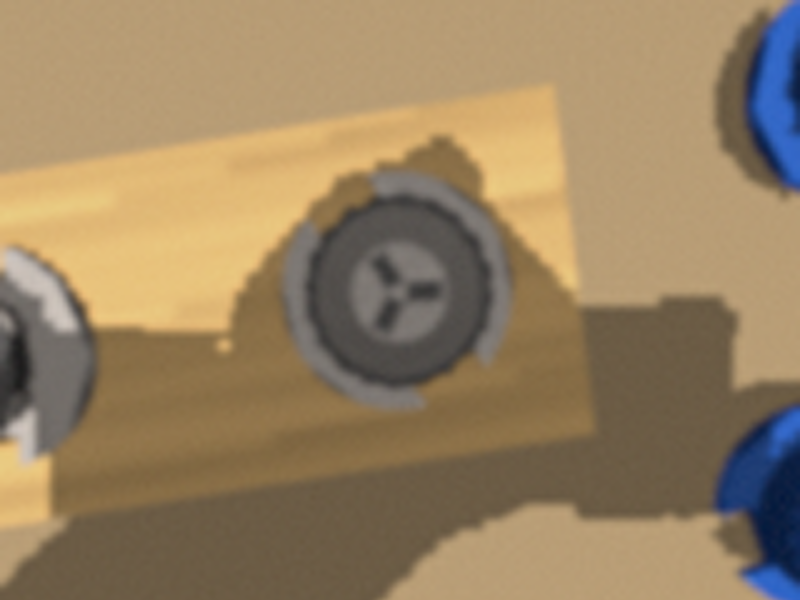

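The spindle crop shows dogs at crop px (447,185) and (374,394), and the bore centre at (408,289). In the chuck crop the sleeve centre is at (398,290). The slot rim corners are (372,180)/(303,225) and (493,362)/(423,403).

```bash
cat >> h.py <<'E'
def ray(u,v,z,i,crop=True):
    if crop: u,v=240+(u+.5)/5-.5,60+(v+.5)/5-.5
    R=np.array(i['R']);t=np.array(i['t']).ravel();K=np.array(i['camera_matrix'])
    C=-R.T@t; d=R.T@np.linalg.inv(K)@[u,v,1]; return C+d*(z-C[2])/d[2]
def ang(a,b): d=(b-a); return np.degrees(np.arctan2(d[1],d[0]))%180
E
python3 - <<'E'
from h import *
s=np.load('pics/w_sp.png.npz'); c=np.load('pics/w_ch.png.npz')
d1,d2=ray(447,185,103,s),ray(374,394,103,s)
print('dogs',d1,d2,(d1+d2)/2,np.linalg.norm(d1-d2),ang(d1,d2)); print('bore',ray(408.5,289,95,s), 'face',ray(409,288,95,s))
q=[ray(u,v,89,c) for u,v in((372,180),(303,225),(493,362),(423,403))]
print('slot w',np.linalg.norm(q[0]-q[1]),np.linalg.norm(q[2]-q[3]),'ang',ang((q[0]+q[1])/2,(q[2]+q[3])/2),ang(q[0],q[2]),ang(q[1],q[3]),sum(q)/4)
print('diag',np.linalg.norm(q[0]-q[3]),'sleeve',ray(398,291,139,c),'flange',ray(398,291,89,c))
a1=ang((q[0]+q[1])/2,(q[2]+q[3])/2);a2=ang(d1,d2); dy=np.radians((a2-a1+90)%180-90); print('turn',np.degrees(dy))
sol=[]
for y in np.radians(range(-180,180,15)):
    a=kin.ik([582,-340,96],down(y)); b=kin.ik([572,281,116],down(y+dy))
    if a is None or b is None: continue
    sol.append((max(abs(a[6]),abs(b[6])),np.degrees(y),a,b))
for k in sorted(sol,key=lambda k:k[0])[:8]: print(k)
E
```

```text
Traceback (most recent call last):
  File "h.py", line 15, in ray
    R=np.array(i['R']);t=np.array(i['t']).ravel();K=np.array(i['camera_matrix'])
                                                             ~^^^^^^^^^^^^^^^^^
KeyError: 'camera_matrix is not a file in the archive'
```

```bash
sed -i "s/K=np.array(i\['camera_matrix'\])$/K=np.array(i['K'] if 'K' in i else i['camera_matrix'])/" h.py
python3 - <<'E'
from h import *
s=np.load('pics/w_sp.png.npz'); c=np.load('pics/w_ch.png.npz')
d1,d2=ray(447,185,103,s),ray(374,394,103,s)
print('dogs',d1,d2,(d1+d2)/2,np.linalg.norm(d1-d2),ang(d1,d2)); print('bore',ray(408.5,289,95,s), 'face',ray(409,288,95,s))
q=[ray(u,v,89,c) for u,v in((372,180),(303,225),(493,362),(423,403))]
print('slot w',np.linalg.norm(q[0]-q[1]),np.linalg.norm(q[2]-q[3]),'ang',ang((q[0]+q[1])/2,(q[2]+q[3])/2),ang(q[0],q[2]),ang(q[1],q[3]),sum(q)/4)
print('diag',np.linalg.norm(q[0]-q[3]),'sleeve',ray(398,291,139,c),'flange',ray(398,291,89,c))
a1=ang((q[0]+q[1])/2,(q[2]+q[3])/2);a2=ang(d1,d2); dy=np.radians((a2-a1+90)%180-90); print('turn',np.degrees(dy))
sol=[]
for y in np.radians(range(-180,180,15)):
    a=kin.ik([582,-340,96],down(y)); b=kin.ik([572,281,116],down(y+dy))
    if a is None or b is None: continue
    sol.append((max(abs(a[6]),abs(b[6])),np.degrees(y),a,b))
for k in sorted(sol,key=lambda k:k[0])[:8]: print(k)
E
```

```text
dogs [596.3 267.9 103. ] [548.9 284.7 103. ] [572.6 276.3 103. ] 50.24060524415047 160.44260136125993
bore [573.1 276.5  95. ] face [573.3 276.4  95. ]
slot w 19.521653647925017 19.761199111601723 ang 34.87652914958207 34.986365164893215 34.76537612329483 [ 582.9 -342.    89. ]
diag 53.799330809258166 sleeve [ 583.5 -341.5  139. ] flange [ 583.6 -341.9   89. ]
turn -54.43392778832214
(np.float64(0.9300204507877268), np.float64(105.00000000000001), array([ 0.3,  0.6,  0.3,  1.6, -0.2,  0.9,  0.9]), array([-1. ,  0.7,  0.7,  1.7, -0.5,  0.9, -0.8]))
(np.float64(1.0241815643177032), np.float64(90.0), array([ 0.2,  0.7,  0.4,  1.6, -0.3,  0.9,  0.7]), array([-1. ,  0.7,  0.7,  1.7, -0.5,  0.9, -1. ]))
(np.float64(1.1592632314996811), np.float64(119.99999999999999), array([ 0.3,  0.6,  0.3,  1.6, -0.2,  0.9,  1.2]), array([-1. ,  0.6,  0.7,  1.7, -0.5,  0.9, -0.5]))
(np.float64(1.2836145074617167), np.float64(75.0), array([ 0.2,  0.7,  0.4,  1.6, -0.3,  0.9,  0.5]), array([-1. ,  0.7,  0.7,  1.7, -0.5,  0.9, -1.3]))
(np.float64(1.3210765596685872), np.float64(-180.0), array([ 1.2,  1.1, -1.3,  1.6,  1.1,  1.4,  1.3]), array([-0.9,  0.6,  0.5,  1.7, -0.4,  0.9,  0.4]))
(np.float64(1.3912061164220624), np.float64(135.0), array([ 0.3,  0.6,  0.2,  1.6, -0.2,  0.9,  1.4]), array([-1. ,  0.6,  0.7,  1.7, -0.5,  0.9, -0.3]))
(np.float64(1.5425376716024306), np.float64(59.99999999999999), array([ 0.2,  0.7,  0.5,  1.6, -0.4,  0.9,  0.2]), array([-1. ,  0.7,  0.7,  1.8, -0.5,  1. , -1.5]))
(np.float64(1.5828759474677367), np.float64(-165.0), array([ 1.2,  1.1, -1.3,  1.6,  1.1,  1.4,  1.6]), array([-0.8,  0.6,  0.4,  1.7, -0.3,  0.9,  0.6]))
```

Run:
```python
from h import *
y=np.radians(105); P=[583.3,-341.8]
robot.movep([*P,210],down(y)); robot.servo_line([*P,97],feed=120)
o=robot.observe(); print(o['contact_force'],o['tcp_pos'])
grip(0.3,45); o=robot.observe(); print(o['grip_width']*92,o['grip_force'],o['contact_force'],o['joints'])
robot.servo_line([*P,310],feed=150); o=robot.observe(); print(o['grip_width']*92,o['grip_force'],o['contact_force'],o['t'])
# look at the spindle at insertion yaw, holding
R=Ro.from_rotvec(down(y-np.radians(54.43))).as_matrix(); d=R@[71.7,.5,-170]
robot.movep([573-d[0],276.5-d[1],330],down(y-np.radians(54.43))); robot.hold(.2)
im,i=shot('wrist','w3.png'); np.savez('pics/w3.png.npz',K=i['camera_matrix'],R=i['R'],t=i['t'])
o=robot.observe(); print(o['tcp_pos'],o['t'],px([573,276.5,95],i))
```

```text
[ 0.2 -0.8 -0.5] [ 583.9 -342.2   97.9]
39.451022124636296 45.000282526016235 [-1.4  0.1  0.6] [ 0.3  0.6  0.3  1.6 -0.3  0.9  0.9]
39.589761911794554 44.998401403427124 [-0.6  0.5 -6. ] 10.125
[527.4 220.9 329.9] 12.4167 [315.6 118.3]
```

View pics/w3.png

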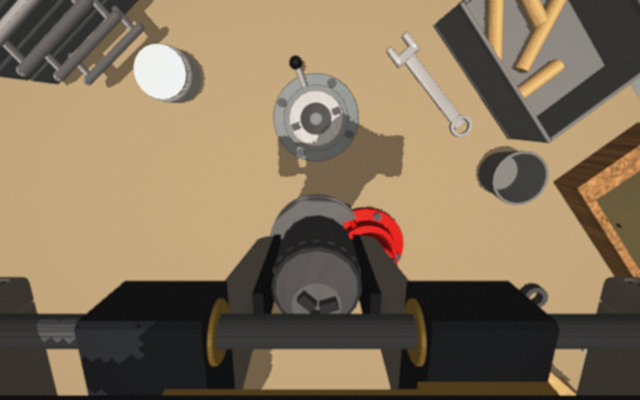

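The chuck is held (39.5 mm wide, 45 N). The spindle shows at (315,118) with its dogs at roughly ±30° from horizontal, and the chuck is in the fingers at (315,260). I'll zoom on both.

Run:
```python
import cv2
im=cv2.imread('pics/w3.png')
a=cv2.resize(im[60:185,240:400],None,fx=5,fy=5,interpolation=cv2.INTER_CUBIC)[:600]
b=cv2.resize(im[180:300,240:400],None,fx=5,fy=5,interpolation=cv2.INTER_CUBIC)
cv2.imwrite('pics/c3a.png',a);cv2.imwrite('pics/c3b.png',b)
```

```text
(no output)
```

View pics/c3a.png

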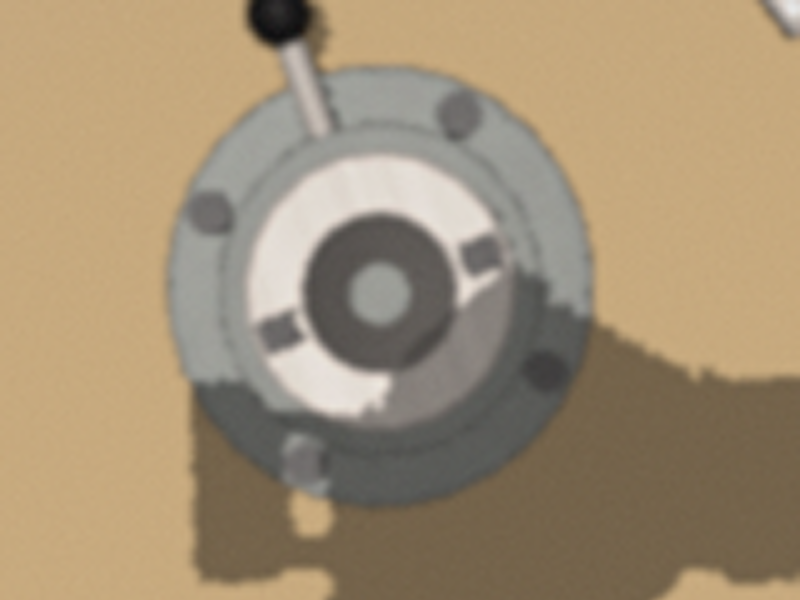

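View pics/c3b.png

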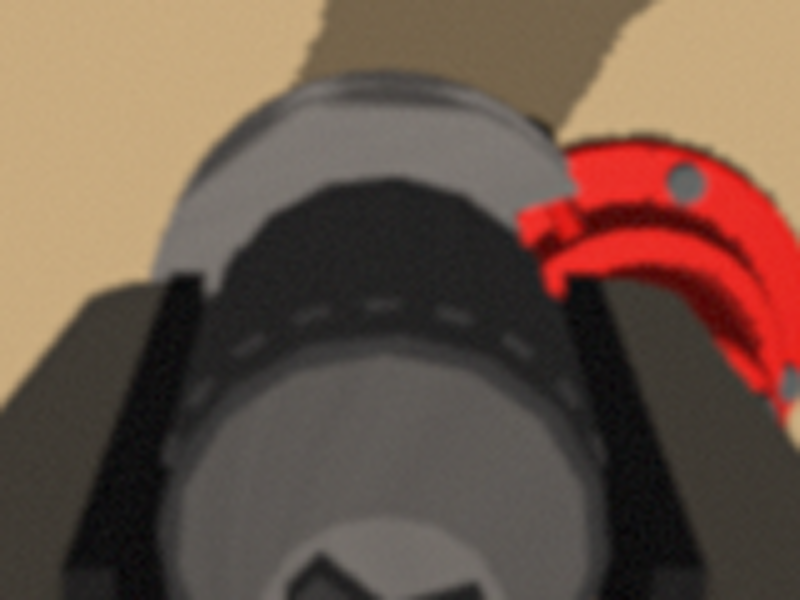

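Bore centre is at crop (380,291), dogs at (482,256) and (279,333). The chuck's right slot shows its upper rim corner at (577,195). I'll compare that with the prediction.

Run:
```python
from h import *
s=np.load('pics/w3.png.npz')
d1,d2=ray(482,256,103,s),ray(279,333,103,s)
print('dogs mid',(d1+d2)/2,np.linalg.norm(d1-d2),ang(d1,d2),'bore',ray(380,291,95,s),'face',ray(381,289,95,s))
T=np.array([527.4,220.9]); a=np.radians(34.88-54.43)
c=lambda X:(lambda p:((p[0]-240+.5)*5-.5,(p[1]-180+.5)*5-.5))(px(X,{k if k!='K' else 'camera_matrix':s[k] for k in s}))
for z in(321,307):
  for k in(0,np.pi):
    for sl in(-9,9):
      p=np.array([np.sqrt(28**2-81),sl]); R=np.array([[np.cos(a+k),-np.sin(a+k)],[np.sin(a+k),np.cos(a+k)]])
      print(z,k>0,sl,np.array(c([*(T+R@p),z])))
t=np.linspace(0,2*np.pi,400)
for z,r in((321,28),(307,28),(371,20)):
  m=np.array([c([T[0]+r*np.cos(x),T[1]+r*np.sin(x),z]) for x in t]); print(z,r,'extents x',m[:,0].min(),m[:,0].max(),'top',m[m[:,1].argmin()])
```

```text
dogs mid [572.8 276.3 103. ] 50.71784505069538 160.6518027330316 bore [573.4 277.   95. ] face [573.8 277.2  95. ]
321 False -9 [619.1 327.4]
321 False 9 [570.9 189.1]
321 True -9 [140.7 336.9]
321 True 9 [197.3 468.8]
307 False -9 [603.5 285.4]
307 False 9 [558.1 155.4]
307 True -9 [156.6 294.3]
307 True 9 [209.2 418.6]
321 28 extents x 140.25211366387322 619.1625616455312 top [379.5 100. ]
307 28 extents x 156.22481964708794 603.4886251197063 top [379.7  72. ]
371 20 extents x 150.23444594113056 607.7293199840268 top [378.8 335.2]
```

The prediction matches within 1 mm, so alignment is good. Inserting now.

Run:
```python
from h import *
P=[573.3,276.8]; y=down(np.radians(105-54.43))
robot.movep([*P,250],y); robot.hold(.2)
o=robot.observe(); e=np.array(P)-o['tcp_pos'][:2]; print(e,o['contact_force'])
f0=np.array(o['contact_force']); Q=np.array(P)+e
for z,f in((150,100),(135,40),(128,30),(124,20),(121,20),(119.5,10),(118.5,10)):
    robot.servo_line([*Q,z],feed=f); o=robot.observe(); d=np.array(o['contact_force'])-f0
    print(z,np.array(o['tcp_pos']),d,o['grip_width']*92,o['t'])
    if np.linalg.norm(d)>12: print('contact');break
```

```text
[-0.7  0.7] [ 0.1 -0.3 -5.1]
150 [573.2 277.7 150.8] [ 0.3 -0.4 -0.3] 39.38742980712562 14.275
135 [572.5 277.4 134.7] [ 0.1  0.3 -0. ] 39.147529573978986 14.8
128 [572.4 277.3 127.7] [ 0.   1.3 -0.2] 39.79265029291484 15.1833
124 [572.5 277.4 123.8] [ 0.3  0.3 -0.9] 39.31606377785081 15.5333
121 [572.4 277.4 120.8] [-0.4 -0.3 -0.1] 39.42958243243571 15.8333
119.5 [572.5 277.4 119.4] [-0.   0.7 -0.3] 39.46353763368653 16.1333
118.5 [572.5 277.4 118.4] [-0.2  0.5  0.4] 39.652815096350466 16.3833
```

Run:
```python
from h import *
f0=np.array(robot.observe()['contact_force'])
for z in np.arange(117.8,114.9,-.7):
    robot.servo_line([573,277.1,z],feed=8); o=robot.observe(); d=np.array(o['contact_force'])-f0
    print(z,np.array(o['tcp_pos']),d)
    if np.linalg.norm(d)>4: print('contact');break
grip(0.75); robot.hold(.3); o=robot.observe(); print(o['grip_width'],o['grip_force'])
robot.servo_line([573,277.1,260],feed=150); 
R=Ro.from_rotvec(o['tcp_rot']).as_matrix(); d=R@[71.7,.5,-170]
robot.movep([573-d[0],277-d[1],330],o['tcp_rot']); robot.hold(.2)
im,i=shot('wrist'); 
for q in viewer.pinpoint('chuck_grip','wrist'): print(q['confidence'],w(q['at'],i))
u,v=px([573,277,135],i).astype(int); print(u,v,robot.observe()['t'])
cv2.imwrite('pics/fin.png',cv2.resize(im[max(v-60,0):v+60,u-80:u+80,::-1],None,fx=4,fy=4,interpolation=cv2.INTER_CUBIC))
```

```text
117.8 [573.  277.  117.7] [ 0.2 -0.1 -1.3]
117.1 [573.  277.1 117. ] [-0.2 -0.1  0.2]
116.39999999999999 [573.  277.1 117. ] [-2.  -1.4  4.6]
contact
0.7468244014993997 0.0
317 118 19.9333
```

View pics/fin.png

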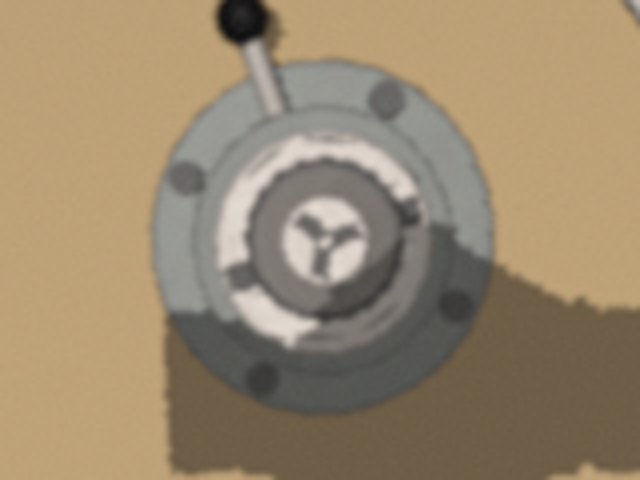

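The chuck stands upright and centred at (325,238), with the dogs visible inside the slots at (408,212) and (242,275). Contact came at the predicted home height.

```bash
python3 -c "
from h import *
print(robot.job_done())"
```

```text
the job is handed in; nothing more can be done
None
```

The chuck was lowered into the steel spindle and released on contact at the expected home height; the last picture shows it upright with its slots over the dogs, and I handed the job in at about 20 s (no verdict was returned).

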